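Hold the ridged pasta paddle as a slide over the tray

TASK

Take the ridged wooden pasta paddle by its handle, draw it up out of the rack and hold it over the tray like a little slide, so that I can roll gnocchi down it: ridged face up, sloping at about 45 degrees with the handle end high, side edges not tipped left or right, and its low end over the middle of the tray, a hand's breadth up. Finish while still holding it there, still and touching nothing but your fingers; leave the plain paddle, the tray and the other things where they are.

Things in the scene. Friction and masses are not known exactly. Their poses are not given: they have to be found in the camera images.
- ridged_paddle: light wooden paddle, 216 mm long, about 110 g, upright in either rack slot, handle up. Origin: centre of the blade's foot (lowest point as it stands). z from foot to handle, x out of the ridged face, y across the width. Blade 12 mm (x) by 60 mm (y), z 0 to 130. Five lengthwise ridges 5 mm proud of the +x face, z 54 to 126. At the start the ridges face away from the robot (x within 0.6 rad of world +x)
- paddle_foot (a point): centre of the blade's foot, the end opposite the handle (the paddle's origin, same axes)
- paddle_handle (a point): grip point on the axis of the ridged paddle's handle, 190 mm from the foot; same axes. The handle is straight, 18 mm (x) by 24 mm (y), from 144 mm to its top at 216 mm; below it a neck 36 mm wide (y) joins the blade
- plain_paddle: the same wooden paddle but smooth on both sides and with a ball knob 34 mm in diameter on its handle's end (top at 229 mm), standing in the other slot, 100 mm from the ridged one centre to centre along y; same origin and axes. To be left in the rack
- rack: dark wooden block fixed to the table, 75 mm (x) by 205 mm (y), 60 mm high; origin at the centre of its underside. Two slots open at the top, at 50 mm either side along y, each 16 mm (x) by 64 mm (y), 45 mm deep: the paddles' feet stand 15 mm above the table and must rise over 45 mm to be clear. The paddles' axes are parallel to the rack's
- tray: low open aluminium tray lined with paper, 220 mm (x) by 200 mm (y), walls 4 mm thick and 28 mm high, 0.7 kg, loose on the table; origin at the centre of its underside. It lies on the other side of the robot's x axis from the rack; the two may change sides
- jar: glass jar with steel lid, 72 mm in diameter, 100 mm high, on the far side between rack and tray; origin at the centre of its underside. Bystander
- stamp: small turned wooden pasta stamp, foot 52 mm in diameter, 64 mm high, on the near side between rack and tray; origin at the centre of its underside. Bystander
Mind the look-alikes: they are no part of the job. Leave any blue look-alike of the plain_paddle alone. What is shaped like the ridged_paddle but black is not meant.

How it is judged (in metres and radians):
On the way:
1. the ridged paddle is gripped and drawn up clear of the rack (height (world z) of paddle_foot above 0.066 m and contact force between the fingers and ridged_paddle above 1 N), for 0.1 s.
At the end, for the whole second after the job is handed in: Held in the fingers, still, touching nothing else: paddle 0.57 to 1.0 rad from upright, handle end up; ridged face up; y axis level to 0.2 rad; foot centre over the middle of the tray (within 70 mm of its centre, seen from above), 50 to 220 mm above the table (contact force between the fingers and ridged_paddle above 1 N and height (world z) of paddle_foot between 0.05 and 0.22 m and horizontal distance between paddle_foot and tray below 0.07 m and angle between ridged_paddle's own z axis and vertical between 0.57 and 1 rad and angle between ridged_paddle's own x axis and vertical below 1.05 rad and angle between ridged_paddle's own y axis and vertical between 1.37 and 1.77 rad and contact force between ridged_paddle and tray below 0.1 N and contact force between ridged_paddle and rack below 0.1 N and contact force between ridged_paddle and plain_paddle below 0.1 N and contact force between ridged_paddle and table below 0.1 N and contact force between ridged_paddle and jar below 0.1 N and contact force between ridged_paddle and stamp below 0.1 N and linear speed of ridged_paddle below 0.03 m/s and angular speed of ridged_paddle below 0.2 rad/s); the arm keeps its last pose, push and grip.
It fails at once if the plain paddle is pulled up or pushed by more than 25 mm (distance of plain_paddle from where it was at the start of the episode above 0.025 m).
It fails at once if the tray is shoved by more than 30 mm (distance of tray from where it was at the start of the episode above 0.03 m).
It fails at once if a bystander is shoved by more than 30 mm (distance of any of jar, stamp from where it was at the start of the episode above 0.03 m).
It also fails if it takes over 35 s, if anything falls off the work surface, if the arm or the gripper's body presses on something with over 40 N, if the wrist force passes 120 N, or if a joint passes its speed limit or range.

ROBOT

A 6-joint arm with a two-finger parallel gripper is mounted at the origin on the work surface. World frame = base frame: x ahead of the robot, y to its left, z up, the work surface at z = 0. Lengths are in mm, angles in degrees, forces in N, time in s.
With the tool pointing down it reaches from about 300 to 850 mm from the base axis. Payload 4.2 kg.
Tool frame: the origin (TCP) lies on the centre line of the jaws, within the pads' length; the fingertips stand 14 mm ahead of it and the grasp point (between the pads) lies 5 mm behind it; x points along the fingers, y is the direction in which the jaws open and shut, and the axes are right-handed (so a half turn about x gives the same grasp; the last joint's range is limited). The gripper opens to 91 mm and grips with 3 to 60 N. Pads are 32 mm wide; open, the fingers measure 118 mm over their backs; the gripper's body (76 mm by 178 mm) begins 60 mm behind the grasp point.
Start: joints at [70.417, 18.312, 89.639, -0, 72.044, -1.146], TCP at [181.86, 545.499, 227.976] pointing down, gripper open.
Joint ranges: [-177.97, 177.97], [-48.28, 115.42], [12.27, 149.76], [-77.06, 257.06], [2.81, 150.46], [-146.56, 146.56]. Speed limits (degrees/s): [147.25, 147.25, 180, 180, 180, 180].

INTERFACE

Orientations are given as [roll, pitch, yaw] about the fixed x, y, z axes, in that order (R = Rz(yaw) Ry(pitch) Rx(roll)).
In Python, from workcell import readout, optics, env gives the robot as it stands.
- The arm moves only by the shell command python3 -m creep 'ROWS' [OPENING] [FORCE]. ROWS is JSON, a list of rows, each an object with "translation": the shift along the world's x, y, z in cm, a list of three; "delta_rot": the turn, a rotation vector about the world's x, y, z in rad, a list of three. In form: [{"translation": [dx, dy, dz], "delta_rot": [rx, ry, rz]}, ...]. A call has 1 to 5 rows; each row shifts and turns the commanded pose from where the row before left it; what a row does not reach is not made up. A row lasts 1/12 s, in which the tool goes at most 41.7 mm and 7.16 degrees, less where a joint would pass 70% of its speed; a pose out of reach is approached as far as the arm can. A call with a gripper value outside its range is refused whole. OPENING is the gripper's target within -1 to 1 (fully open at 1, half-way at 0, shut at -1), set as the call begins (- or left out, the last holds). The fingers move at their own pace and stop on an object; FORCE is the grip in N (left out, the last holds). Time passes only in rows, so rows that do not move let the fingers close. It gives the time, the measured TCP pose, the force and the opening at its end, in the units of the state.
- readout.state(): the state, without advancing time (a new reading comes with each control period).
- optics.grab_frame(name): name is "scene" or "top"; returns (picture, depth): 400x640x3 uint8, red, green, blue; 400x640 float32, mm along the optical axis (not along the pixel's ray), 0 where there is no reading.
- optics.camera_params(name): a dict with "mtx" (3x3 intrinsics, pixels), "R" (3x3) and "t" (3): a world point X has camera coordinates R X + t. Camera axes: x right, y down, z forward; pixel columns grow to the right and rows downward; lengths in mm; the calibration is good to about 2 mm. A picture is of the moment at which its call begins. camera_params takes no time and is no camera call.
- env.job_done(): hands the job in, once; it reports no verdict.
The state is a dict: "time_s": time; "qpos": joint angles; "qvel": joint speeds; "effort": joint torques, N m; "ee_pos": TCP position; "ee_rot": TCP orientation; "force": force on the tool from outside, world axes, zero at the start; "torque": the same for the moment, N m; "gripper_width": finger opening in mm.
Only numpy, scipy, OpenCV 4.12 (cv2) and the standard library are available. Lean on these libraries where they do the work, as an engineer would, in place of code of your own. Each camera call takes 0.05 s, during which the arm holds its last target.

## Working session

There is one attempt and no reset: what is moved stays moved. The work goes in short steps, Python scripts to look and compute and a shell command to move; the robot and the scene stay as the last step left them, time stands still between calls to the robot, and variables do not carry over. Pictures are saved under pics/ and viewed, and the job is handed in when it is done.

```bash
mkdir -p pics; ls; python3 - <<'E'
from workcell import readout, optics
import cv2,numpy as np
print(readout.state())
for n in ("scene","top"):
    p,d=optics.grab_frame(n); cv2.imwrite(f"pics/{n}0.png",p[:,:,::-1]); np.savez(f"pics/{n}0.npz",p=p,d=d)
    c=optics.camera_params(n); print(n,{k:np.round(v,3).tolist() for k,v in c.items()})
E
```

```text
pics
{'time_s': 0.0, 'qpos': array([ 7.04164487e+01,  1.83521984e+01,  8.97071041e+01, -1.13533133e-03,
        7.20424335e+01, -1.14510489e+00]), 'qvel': array([-0.07422845,  0.01353221, -0.05722334, -0.05438115, -0.01215738,
       -0.02746366]), 'effort': array([-5.16793280e-04, -4.12467170e+01, -2.31979591e+01,  7.27270078e-02,
        4.54407837e-02, -1.42550307e-04]), 'ee_pos': array([181.70109771, 545.03161878, 227.1099331 ]), 'ee_rot': array([ -90.5372295 ,   89.89825828, -108.97532494]), 'force': array([ 0.25977389,  0.38936598, -0.20305969]), 'torque': array([0.0087815 , 0.0171261 , 0.03074888]), 'gripper_width': 91.55630940666775}
scene {'mtx': [[459.412, 0.0, 327.171], [0.0, 459.412, 201.252], [0.0, 0.0, 1.0]], 'R': [[0.845, 0.534, 0.007], [0.414, -0.646, -0.641], [-0.338, 0.545, -0.767]], 't': [-502.066, -145.876, 1451.748]}
top {'mtx': [[430.79, 0.0, 315.325], [0.0, 430.79, 195.26], [0.0, 0.0, 1.0]], 'R': [[0.014, -1.0, -0.016], [-0.991, -0.012, -0.131], [0.131, 0.018, -0.991]], 't': [4.942, 600.398, 1033.392]}
```

View pics/scene0.png

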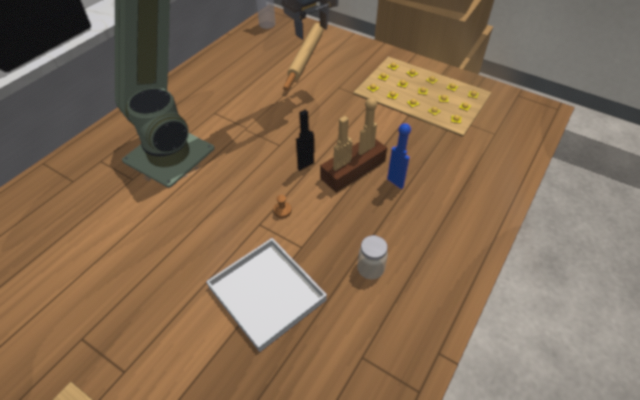

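View pics/top0.png

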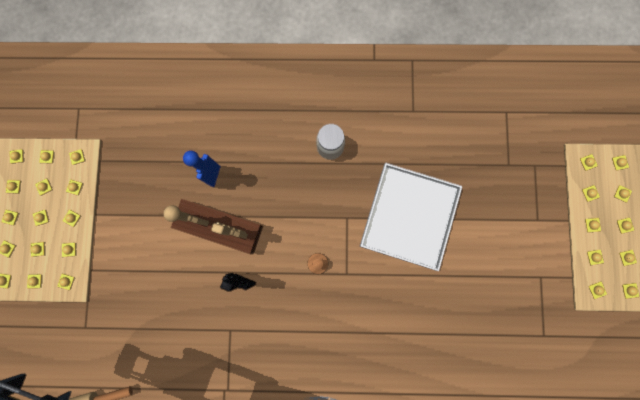

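```bash
cat > h.py <<'E'
import numpy as np
from workcell import optics
def pts(n,d):
    c=optics.camera_params(n);K,R,t=c["mtx"],np.array(c["R"]),np.array(c["t"])
    v,u=np.mgrid[0:400,0:640]
    P=np.stack([(u-K[0][2])/K[0][0]*d,(v-K[1][2])/K[1][1]*d,d],-1)
    return (P-t)@R
def proj(n,X):
    c=optics.camera_params(n);q=np.array(c["mtx"])@(np.array(c["R"])@np.array(X)+np.array(c["t"]));return q[:2]/q[2]
E
python3 - <<'E'
import cv2,numpy as np
a=cv2.imread("pics/top0.png")[145:305,150:290]; b=cv2.imread("pics/scene0.png")[90:200,290:420]
cv2.imwrite("pics/crop0.png",np.hstack([cv2.resize(a,(385,440),interpolation=cv2.INTER_CUBIC)[:440,:385],cv2.resize(b,(400,440*400//400),interpolation=cv2.INTER_CUBIC)]))
from h import *
for n in("top","scene"):
    z=np.load(f"pics/{n}0.npz");X=pts(n,z["d"])
    if n=="top":
        for u,v in [(172,213),(192,219),(217,228),(237,233),(255,240),(190,159),(230,282),(331,135),(318,262),(411,217),(360,130)]: print(n,u,v,X[v,u].round())
    else:
        for u,v in [(344,122),(371,104),(343,150),(405,130),(305,118)]: print(n,u,v,X[v,u].round())
E
```

```text
top 172 213 [534. 296. 245.]
top 192 219 [530. 287. 143.]
top 217 228 [506. 208. 232.]
top 237 233 [500. 184. 146.]
top 255 240 [487. 158.  51.]
top 190 159 [649. 272. 227.]
top 230 282 [397. 182. 206.]
top 331 135 [738. -24. 102.]
top 318 262 [ 460.   -7. 1103.]
top 411 217 [ 552. -231.    8.]
top 360 130 [ 780. -102.    0.]
scene 344 122 [517. 202. 228.]
scene 371 104 [547. 293. 241.]
scene 343 150 [517. 203. 126.]
scene 405 130 [664. 267. 223.]
scene 305 118 [402. 186. 201.]
```

View pics/crop0.png

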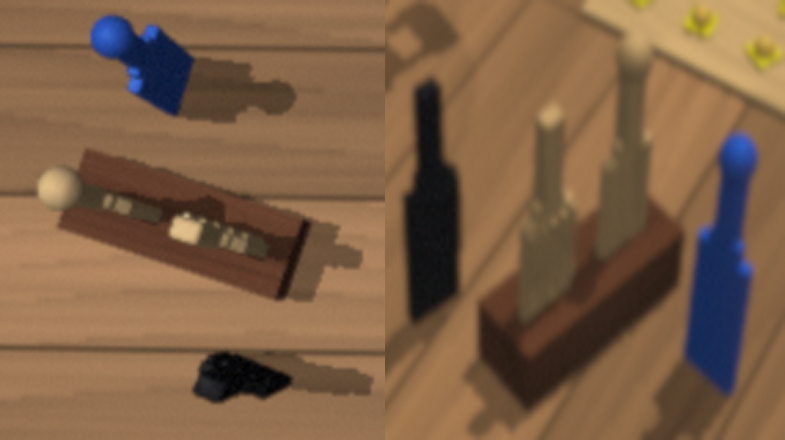

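```bash
python3 - <<'E'
from h import *
import cv2
A=[]
for n in("top","scene"):
    z=np.load(f"pics/{n}0.npz");X=pts(n,z["d"]).reshape(-1,3);C=z["p"].reshape(-1,3)
    def sel(x0,x1,y0,y1,z0,z1): 
        m=(X[:,0]>x0)&(X[:,0]<x1)&(X[:,1]>y0)&(X[:,1]<y1)&(X[:,2]>z0)&(X[:,2]<z1); return X[m]
    def rect(P,l):
        r=cv2.minAreaRect(P[:,:2].astype(np.float32)); print(n,l,len(P),np.round(r[0]),np.round(r[1]),round(r[2],1),"z",P[:,2].min().round(),P[:,2].max().round(), 'med',np.median(P,0).round(1))
    rect(sel(440,600,90,370,53,67),"rack top")
    rect(sel(470,580,240,340,205,260),"knob")
    rect(sel(470,580,170,235,222,245),"handle top")
    rect(sel(470,580,170,235,165,222),"handle")
    rect(sel(470,580,150,235,80,140),"blade")
    rect(sel(400,720,-400,-80,18,40),"tray rim")
    rect(sel(400,720,-400,-80,-8,12),"tray fl")
    rect(sel(650,800,-80,60,85,115),"jar")
    rect(sel(380,520,-50,60,20,90),"stamp")
    rect(sel(600,720,200,340,80,250),"blue")
    rect(sel(350,450,130,250,80,250),"black")
E
```

```text
top rack top 2043 [520. 255.] [206.  75.] 72.7 z 54.0 67.0 med [518.5 253.6  60.1]
top knob 230 [534. 301.] [31. 31.] 2.4 z 206.0 248.0 med [533.8 298.5 238.1]
top handle top 101 [505. 207.] [24. 17.] 72.7 z 223.0 234.0 med [505.5 206.1 230. ]
top handle 53 [507. 201.] [26. 13.] 26.4 z 165.0 222.0 med [502.5 196.6 196.2]
top blade 66 [512. 200.] [56. 16.] 56.0 z 82.0 140.0 med [504.8 180.8 122.4]
top tray rim 732 [ 553. -228.] [201. 221.] 73.3 z 18.0 34.0 med [ 558.6 -252.2   27.7]
top tray fl 14708 [ 560. -240.] [319. 320.] 90.0 z -7.0 12.0 med [ 554.5 -238.6    2.5]
top jar 556 [735. -23.] [63. 60.] 1.2 z 85.0 106.0 med [733.2 -23.8  99.9]
top stamp 123 [433.   4.] [34. 40.] 0.8 z 20.0 66.0 med [431.9   5.8  59.9]
top blue 543 [653. 273.] [56. 31.] 8.7 z 80.0 231.0 med [649.4 269.5 154.6]
top black 379 [390. 188.] [61. 20.] 69.1 z 80.0 219.0 med [391.3 181.7 145.1]
scene rack top 927 [526. 259.] [210.  78.] 73.1 z 53.0 67.0 med [534.9 240.9  60.8]
scene knob 146 [542. 302.] [32. 26.] 9.4 z 206.0 247.0 med [544.5 297.2 233. ]
scene handle top 61 [510. 210.] [25. 21.] 64.9 z 222.0 236.0 med [512.6 207.7 229.5]
scene handle 153 [516. 205.] [26. 16.] 42.3 z 166.0 221.0 med [516.  202.4 195.5]
scene blade 278 [517. 206.] [60. 15.] 64.2 z 80.0 140.0 med [516.7 203.9 110.3]
scene tray rim 990 [ 558. -223.] [201. 224.] 73.1 z 18.0 36.0 med [ 570.2 -226.6   27.2]
scene tray fl 14196 [ 560. -240.] [320. 320.] 90.0 z -6.0 12.0 med [ 574.  -263.9    2.8]
scene jar 509 [741. -21.] [62. 62.] 29.2 z 85.0 107.0 med [741.9 -24.6 100.5]
scene stamp 139 [441.   5.] [34. 34.] 39.5 z 20.0 65.0 med [442.3   4.5  48. ]
scene blue 597 [660. 276.] [31. 61.] 85.2 z 81.0 231.0 med [662.4 271.  141.2]
scene black 529 [398. 189.] [61. 24.] 68.2 z 80.0 219.0 med [399.9 184.8 130.8]
```

```bash
cat >> h.py <<'E'
from scipy.spatial.transform import Rotation as Ro
from workcell import readout
def tool():
    s=readout.state(); return s,np.array(s["ee_pos"]),Ro.from_euler("xyz",s["ee_rot"],degrees=True).as_matrix()
E
python3 - <<'E'
from h import *
s,p,R=tool();print(R.round(3))
a=np.radians(-17.2);xp=np.array([np.cos(a),np.sin(a),0]);yp=np.array([-np.sin(a),np.cos(a),0])
for name,y in(("y",yp),("-y",-yp),("x",xp),("-x",-xp)):
    x=np.array([0,0,-1.]);T=np.stack([x,y,np.cross(x,y)],1)
    print(name,Ro.from_matrix(T@R.T).as_rotvec().round(3))
print(np.array([508,209,320])-p)
E
```

```text
[[-0.     0.316  0.949]
 [-0.001  0.949 -0.316]
 [-1.    -0.002  0.   ]]
y [ 0.001 -0.     0.022]
-y [-1.00e-03 -2.00e-03 -3.12e+00]
x [ 1.000e-03 -2.000e-03 -1.549e+00]
-x [2.000e-03 1.000e-03 1.592e+00]
[ 326.26676158 -336.08067515   92.7684148 ]
```

```bash
python3 -m creep '[{"translation":[0,0,3],"delta_rot":[0,0,0.022]},{"translation":[0,0,3],"delta_rot":[0,0,0]},{"translation":[1,-1,3],"delta_rot":[0,0,0]},{"translation":[2.5,-2.5,0],"delta_rot":[0,0,0]},{"translation":[2.5,-2.5,0],"delta_rot":[0,0,0]}]' 0.3 40
python3 -m creep '[{"translation":[2.5,-2.5,0],"delta_rot":[0,0,0]},{"translation":[2.5,-2.5,0],"delta_rot":[0,0,0]},{"translation":[2.5,-2.5,0],"delta_rot":[0,0,0]},{"translation":[2.5,-2.5,0],"delta_rot":[0,0,0]},{"translation":[2.5,-2.5,0],"delta_rot":[0,0,0]}]'
python3 -m creep '[{"translation":[2.5,-2.5,0],"delta_rot":[0,0,0]},{"translation":[2.5,-2.5,0],"delta_rot":[0,0,0]},{"translation":[2.5,-2.5,0],"delta_rot":[0,0,0]},{"translation":[2.5,-3,0],"delta_rot":[0,0,0]},{"translation":[2.5,-3,0],"delta_rot":[0,0,0]}]'
python3 -m creep '[{"translation":[1,-1,0],"delta_rot":[0,0,0]},{"translation":[0,0,0],"delta_rot":[0,0,0]},{"translation":[0,0,0],"delta_rot":[0,0,0]}]'
```

```text
time_s: 0.52
ee_pos: [242.2, 486.0, 319.6]
ee_rot: [77.8, 89.8, 60.8]
force: [1.3, 0.6, -0.7]
gripper_width: 61.3
time_s: 0.93
ee_pos: [367.6, 358.9, 317.7]
ee_rot: [-125.8, 90.0, -142.9]
force: [-0.1, 0.5, -0.1]
gripper_width: 59.1
time_s: 1.35
ee_pos: [492.6, 224.0, 317.6]
ee_rot: [-155.1, 90.0, -172.2]
force: [-0.1, 0.6, 0.2]
gripper_width: 59.0
time_s: 1.6
ee_pos: [501.8, 215.4, 317.4]
ee_rot: [-178.3, 89.9, 164.4]
force: [-0.2, -0.2, -0.3]
gripper_width: 59.1
```

```bash
python3 -m creep '[{"translation":[0.6,-0.6,-1.5],"delta_rot":[0,0,0]},{"translation":[0,0,-2],"delta_rot":[0,0,0]},{"translation":[0,0,-2],"delta_rot":[0,0,0]},{"translation":[0,0,0],"delta_rot":[0,0,0]},{"translation":[0,0,0],"delta_rot":[0,0,0]}]'
python3 - <<'E'
from h import *
import cv2
s,p,R=tool();print(p,s["qpos"].round(1))
ims=[]
for n in ("scene","top"):
    im,d=optics.grab_frame(n); im=im[:,:,::-1].copy()
    np.savez(f"pics/{n}1.npz",p=im,d=d)
    for q in (p,p+R[:,0]*14,[508,209,231],[508,209,15]):
        u,v=proj(n,q);print(n,u,v)
    u,v=map(int,proj(n,[508,209,231])); c=im[max(0,v-50):v+60,max(u-60,0):u+60]; ims.append(cv2.resize(c,(390,360),interpolation=cv2.INTER_CUBIC))
cv2.imwrite("pics/c1.png",np.hstack(ims))
E
```

```text
time_s: 2.02
ee_pos: [506.5, 210.6, 262.5]
ee_rot: [-156.6, 89.9, -173.6]
force: [1.0, 0.8, 0.4]
gripper_width: 59.6
[506.49092447 210.60015769 262.5100205 ] [ 21.4  14.8  89.6   0.   75.7 -51.6]
scene 342.7470455549386 108.63117580604201
scene 342.5581213984829 112.8772940457996
scene 342.52826036535663 118.62235609015937
scene 340.1691692173509 174.56112708469544
top 211.69349312960995 226.66088766807528
top 213.48642027680413 227.09119208002346
top 216.4638758647404 226.83954677176837
top 237.2893192780114 231.82890703532215
```

View pics/c1.png

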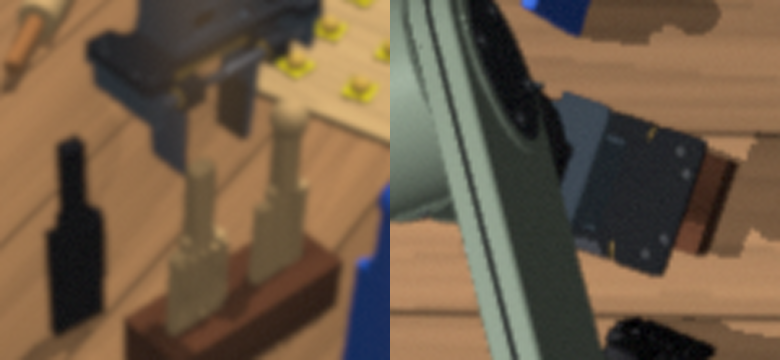

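```bash
python3 - <<'E'
from h import *
a=np.radians(-17.2);xp=np.array([np.cos(a),np.sin(a)]);yp=np.array([-np.sin(a),np.cos(a)])
z=np.load("pics/scene1.npz");X=pts("scene",z["d"]).reshape(-1,3)
p=np.array([506.5,210.6])
L=np.c_[(X[:,:2]-p)@xp,(X[:,:2]-p)@yp,X[:,2]]
def sh(l,y0,y1,z0,z1):
    m=(abs(L[:,0])<45)&(L[:,1]>y0)&(L[:,1]<y1)&(L[:,2]>z0)&(L[:,2]<z1);Q=L[m]
    print(l,m.sum(),np.percentile(Q,[5,50,95],axis=0).round(1).tolist())
sh("finger-",-60,-22,252,285); sh("finger+",22,60,252,285); sh("handle",-20,20,170,226); sh("htop",-25,25,226,236)
for zz in range(246,290,6): sh(zz,-70,70,zz,zz+6)
E
```

```text
finger- 99 [[-10.9, -39.9, 255.0], [8.9, -37.7, 270.3], [20.8, -31.0, 283.7]]
finger+ 112 [[-10.6, 30.0, 255.4], [8.4, 32.1, 269.1], [20.6, 38.6, 282.9]]
handle 154 [[-0.5, -11.6, 172.7], [10.7, -6.5, 199.1], [13.7, 10.3, 223.0]]
htop 46 [[-2.2, -12.0, 226.7], [5.4, -0.1, 230.8], [12.2, 10.7, 234.1]]
246 11 [[-7.0, -33.8, 247.8], [6.9, 32.9, 250.4], [17.6, 37.7, 251.7]]
252 35 [[-10.8, -36.9, 252.3], [9.5, 30.6, 255.9], [20.9, 36.1, 257.7]]
258 34 [[-10.2, -38.6, 258.5], [7.4, -31.1, 261.1], [20.0, 35.5, 263.7]]
264 38 [[-10.0, -38.1, 264.1], [10.6, 31.3, 266.8], [20.6, 38.1, 269.5]]
270 42 [[-10.2, -39.4, 270.3], [7.9, -32.6, 273.1], [20.7, 36.1, 275.7]]
276 43 [[-12.8, -39.7, 276.7], [8.8, 30.0, 278.9], [20.5, 38.3, 281.4]]
282 43 [[-7.6, -40.2, 282.2], [11.1, 30.8, 285.7], [20.6, 37.2, 287.9]]
288 30 [[-8.5, -41.4, 288.4], [12.8, 31.0, 291.2], [19.5, 38.1, 293.0]]
```

```bash
python3 -m creep '[{"translation":[0,0,-1.6],"delta_rot":[0,0,0]},{"translation":[0,0,-1.6],"delta_rot":[0,0,0]},{"translation":[0,0,-1.5],"delta_rot":[0,0,0]},{"translation":[0,0,-1.5],"delta_rot":[0,0,0]},{"translation":[0,0,0],"delta_rot":[0,0,0]}]'
python3 -m creep '[{"translation":[0,0,0],"delta_rot":[0,0,0]},{"translation":[0,0,0],"delta_rot":[0,0,0]},{"translation":[0,0,0],"delta_rot":[0,0,0]},{"translation":[0,0,0],"delta_rot":[0,0,0]},{"translation":[0,0,0],"delta_rot":[0,0,0]}]' -1 40
python3 -m creep '[{"translation":[0,0,0],"delta_rot":[0,0,0]},{"translation":[0,0,0],"delta_rot":[0,0,0]},{"translation":[0,0,0],"delta_rot":[0,0,0]}]'
```

```text
time_s: 2.53
ee_pos: [506.8, 209.6, 199.7]
ee_rot: [-145.8, 89.8, -163.0]
force: [0.0, -0.6, 0.6]
gripper_width: 59.1
time_s: 2.95
ee_pos: [508.2, 209.7, 201.8]
ee_rot: [41.7, 89.9, 24.5]
force: [-1.2, -0.4, -0.0]
gripper_width: 28.6
time_s: 3.2
ee_pos: [508.1, 209.6, 201.6]
ee_rot: [47.4, 89.9, 30.2]
force: [-0.4, 1.0, 2.5]
gripper_width: 24.1
```

Width 24.1 mm is the expected handle width. Draw it up.

```bash
python3 -m creep '[{"translation":[0,0,1],"delta_rot":[0,0,0]},{"translation":[0,0,1.5],"delta_rot":[0,0,0]},{"translation":[0,0,1.5],"delta_rot":[0,0,0]},{"translation":[0,0,1.5],"delta_rot":[0,0,0]},{"translation":[0,0,0],"delta_rot":[0,0,0]}]'
python3 -m creep '[{"translation":[0,0,2],"delta_rot":[0,0,0]},{"translation":[0,0,2],"delta_rot":[0,0,0]},{"translation":[0,0,2],"delta_rot":[0,0,0]},{"translation":[0,0,2],"delta_rot":[0,0,0]},{"translation":[0,0,2],"delta_rot":[0,0,0]}]'
python3 -m creep '[{"translation":[0,0,1],"delta_rot":[0,0,0]},{"translation":[0,0,0],"delta_rot":[0,0,0]}]'
python3 - <<'E'
from h import *
import cv2
s,p,R=tool();print(p,s["qpos"].round(1))
im,d=optics.grab_frame("scene"); cv2.imwrite("pics/s2.png",im[:,:,::-1])
E
```

```text
time_s: 3.62
ee_pos: [509.2, 210.0, 259.2]
ee_rot: [38.4, 89.7, 21.2]
force: [0.9, 0.2, -0.9]
gripper_width: 23.7
time_s: 4.03
ee_pos: [507.5, 209.3, 356.0]
ee_rot: [-142.6, 89.9, -159.8]
force: [0.3, 0.7, -1.5]
gripper_width: 24.1
time_s: 4.2
ee_pos: [508.6, 209.7, 367.7]
ee_rot: [38.4, 89.8, 21.2]
force: [-1.1, 0.0, -1.0]
gripper_width: 23.6
[508.56065585 209.71885229 367.73779626] [ 21.2  12.9  77.5  -0.   89.4 -51.6]
```

View pics/s2.png

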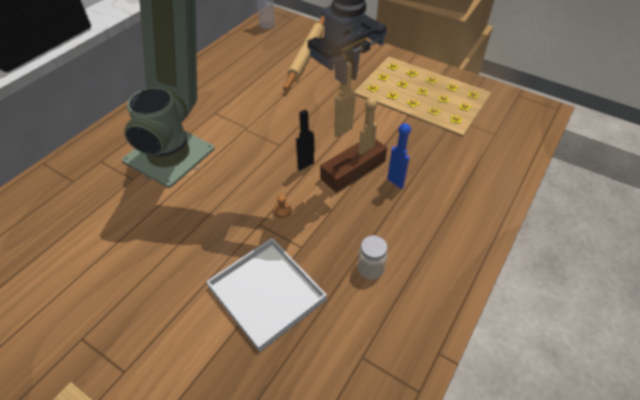

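```bash
python3 -m creep '[{"translation":[0,-1.5,0],"delta_rot":[0,0,0]},{"translation":[-0.4,-2.5,0],"delta_rot":[0,0,0]},{"translation":[-0.5,-2.5,0],"delta_rot":[0,0,0]},{"translation":[-0.5,-2.5,0],"delta_rot":[0,0,0]},{"translation":[-0.5,-2.5,0],"delta_rot":[0,0,0]}]'
python3 -m creep '[{"translation":[-0.6,-2.5,0],"delta_rot":[-0.023,-0.075,0]},{"translation":[-0.6,-2.5,0],"delta_rot":[-0.023,-0.075,0]},{"translation":[-0.6,-2.5,0],"delta_rot":[-0.023,-0.075,0]},{"translation":[-0.6,-2.5,0],"delta_rot":[-0.023,-0.075,0]},{"translation":[-0.6,-2.5,0],"delta_rot":[-0.023,-0.075,0]}]'
python3 -m creep '[{"translation":[-0.6,-2.5,0],"delta_rot":[-0.023,-0.075,0]},{"translation":[-0.6,-2.5,0],"delta_rot":[-0.023,-0.075,0]},{"translation":[-0.6,-2.5,0],"delta_rot":[-0.023,-0.075,0]},{"translation":[-0.6,-2.5,0],"delta_rot":[-0.023,-0.075,0]},{"translation":[-0.6,-2,0],"delta_rot":[-0.023,-0.075,0]}]'
python3 -m creep '[{"translation":[0,-1.5,0],"delta_rot":[0,0,0]},{"translation":[0,-1.3,0],"delta_rot":[0,0,0]},{"translation":[0,0,0],"delta_rot":[0,0,0]}]'
python3 - <<'E'
from h import *
import cv2
s,p,R=tool();print(p,s["qpos"].round(1),R[:,0].round(3),R[:,1].round(3))
a=np.radians(-17.2);y=np.array([-np.sin(a),np.cos(a),0])
h=np.array([np.cos(a),np.sin(a),0]);x=(h-[0,0,1])/2**.5
T=np.stack([x,y,np.cross(x,y)],1);print(Ro.from_matrix(T@R.T).as_rotvec().round(3),np.array([429,-186,257])-p, p+186.6*R[:,0])
im,d=optics.grab_frame("scene"); cv2.imwrite("pics/s3.png",im[:,:,::-1])
E
```

```text
time_s: 4.67
ee_pos: [487.8, 93.4, 363.7]
ee_rot: [-152.6, 89.8, -169.8]
force: [-0.0, 0.5, -1.3]
gripper_width: 23.7
time_s: 5.08
ee_pos: [457.5, -31.4, 363.8]
ee_rot: [-0.1, 67.5, -17.2]
force: [-0.5, -0.4, -1.6]
gripper_width: 24.1
time_s: 5.5
ee_pos: [427.1, -151.1, 363.7]
ee_rot: [0.0, 45.0, -17.1]
force: [0.4, 1.8, -1.7]
gripper_width: 23.3
time_s: 5.75
ee_pos: [427.3, -180.1, 363.2]
ee_rot: [0.2, 45.3, -17.2]
force: [0.7, -0.5, -1.4]
gripper_width: 23.7
[ 427.30674836 -180.10865103  363.21414182] [ -30.9  -15.8  118.8   17.1   34.4 -113.9] [ 0.672 -0.208 -0.711] [0.299 0.954 0.002]
[-0.004 -0.004  0.003] [   1.69325164   -5.89134897 -106.21414182] [ 552.67098374 -219.01070856  230.58685049]
```

View pics/s3.png

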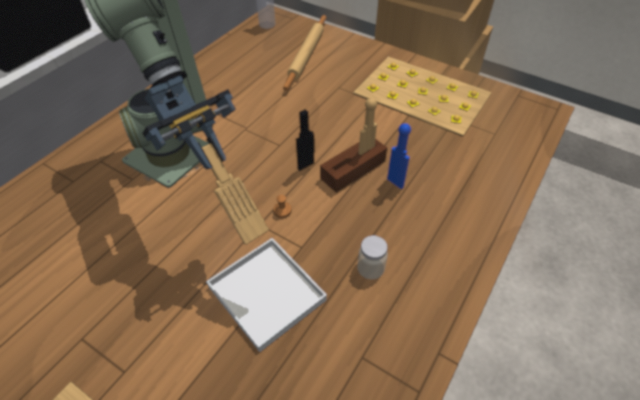

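```bash
python3 -m creep '[{"translation":[0.2,-0.6,-2],"delta_rot":[0,0,0]},{"translation":[0,0,-2.5],"delta_rot":[0,0,0]},{"translation":[0,0,-2.5],"delta_rot":[0,0,0]},{"translation":[0,0,-2.5],"delta_rot":[0,0,0]},{"translation":[0,0,-2],"delta_rot":[0,0,0]}]'
python3 -m creep '[{"translation":[0,0,-0.7],"delta_rot":[0,0,0]},{"translation":[0,0,0],"delta_rot":[0,0,0]},{"translation":[0,0,0],"delta_rot":[0,0,0]},{"translation":[0,0,0],"delta_rot":[0,0,0]},{"translation":[0,0,0],"delta_rot":[0,0,0]}]'
python3 - <<'E'
from h import *
import cv2
s,p,R=tool();print(p,s["qpos"].round(1),s["qvel"].round(2), p+186.6*R[:,0],s["gripper_width"])
ims=[]
for n in("scene","top"):
    im,d=optics.grab_frame(n); X=pts(n,d).reshape(-1,3); cv2.imwrite(f"pics/{n}4.png",im[:,:,::-1])
    m=(X[:,0]>400)&(X[:,0]<640)&(X[:,1]>-330)&(X[:,1]<-100)&(X[:,2]>85)&(X[:,2]<215)
    L=(X[m]-p)@R; k=(abs(L[:,1])<34)&(abs(L[:,2])<25)&(L[:,0]>50);Q=L[k]; W=X[m][k]
    print(n,k.sum(),"tool-frame pct",np.percentile(Q,[2,50,98],axis=0).round(1).tolist())
    c=W.mean(0);_,S,V=np.linalg.svd(W-c,full_matrices=False);print(V.round(3), "foot-end",W[Q[:,0]>np.percentile(Q[:,0],95)].mean(0).round(1))
    m=(abs(X[:,0]-555)<165)&(abs(X[:,1]+228)<165)&(X[:,2]>18)&(X[:,2]<34)
    r=cv2.minAreaRect(X[m][:,:2].astype(np.float32));print(r)
    def rr(a,b,l):
        z=(X[:,0]>a[0])&(X[:,0]<a[1])&(X[:,1]>a[2])&(X[:,1]<a[3])&(X[:,2]>b[0])&(X[:,2]<b[1]);r=cv2.minAreaRect(X[z][:,:2].astype(np.float32));print(l,np.round(r[0]))
    rr((470,580,240,340),(205,260),"knob");rr((650,800,-80,60),(85,115),"jar");rr((380,520,-50,60),(20,90),"stamp")
E
```

```text
time_s: 6.22
ee_pos: [429.6, -182.6, 247.6]
ee_rot: [0.2, 45.3, -16.9]
force: [1.2, 0.6, -1.7]
gripper_width: 24.0
time_s: 6.63
ee_pos: [431.5, -184.4, 245.1]
ee_rot: [0.1, 44.9, -17.0]
force: [0.3, -0.5, -2.2]
gripper_width: 23.6
[ 431.45797799 -184.43379274  245.10653303] [ -31.5   -8.6  132.4   40.8   15.7 -140. ] [-0.35 -0.19  0.11  0.27 -0.12 -0.42] [ 557.7397928  -223.11441402  113.28744191] 23.59699902109747
scene 1548 tool-frame pct [[55.3, -27.9, 1.4], [118.1, -0.7, 7.4], [183.7, 29.1, 14.0]]
[[ 0.665 -0.196 -0.721]
 [ 0.308  0.951  0.025]
 [ 0.681 -0.238  0.693]] foot-end [ 559.2 -223.6  119.9]
((557.8214721679688, -223.5369873046875), (201.2241668701172, 223.8572235107422), 73.21158599853516)
knob [542. 302.]
jar [740. -21.]
stamp [441.   5.]
top 1108 tool-frame pct [[53.8, -30.0, -3.1], [106.9, -0.7, 4.4], [180.2, 26.6, 10.3]]
[[-0.665  0.211  0.716]
 [ 0.285  0.958 -0.018]
 [ 0.69  -0.192  0.697]] foot-end [ 554.6 -223.5  120.6]
((553.0805053710938, -227.4323272705078), (200.85934448242188, 220.76487731933594), 73.35487365722656)
knob [534. 301.]
jar [735. -23.]
stamp [432.   6.]
```

```bash
python3 -c "
import cv2,numpy as np
a=cv2.imread('pics/scene4.png')[120:360,120:400];b=cv2.imread('pics/top4.png')[120:360,300:500]
cv2.imwrite('pics/c4.png',np.hstack([cv2.resize(a,None,fx=1.6,fy=1.6),cv2.resize(b,None,fx=1.6,fy=1.6)]))"
```

```text
(no output)
```

View pics/c4.png

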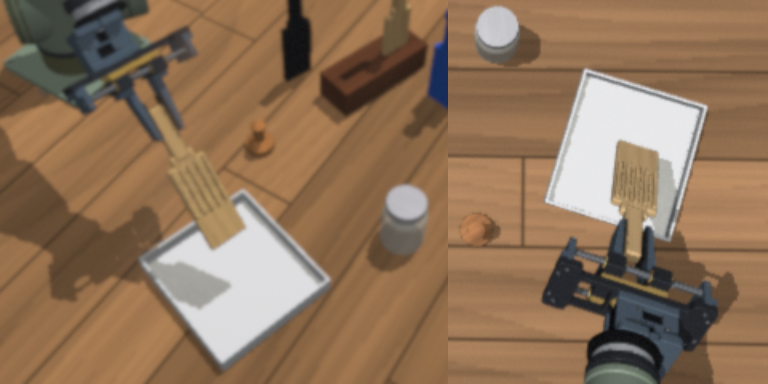

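The picture shows the paddle ridged face up, with its low end about 2 mm from the tray centre and 113 mm up. The arm is still, so I'm handing it in.

```bash
python3 -c "
from workcell import env,readout
print(env.job_done()); s=readout.state(); print(s['time_s'],s['ee_pos'],s['gripper_width'])"
```

```text
the job is handed in; nothing more can be done
None
the job is handed in; nothing more can be done
```

I gripped the ridged paddle by its handle from above, drew it straight up out of the rack, and now hold it over the tray. It slopes at about 45°, ridged face up and handle end high. I handed the job in at about 6.7 s and got no verdict back.

**Last checks:**
- **Pose:** the paddle leans about 44–45° from upright and its side edges are level to about 1.5°. Both cameras and the arm's own readings agree on this.
- **Low end:** the centre of the foot is a few millimetres from the tray's centre and about 113 mm up.
- **Grip:** the jaws stand at 23.6–24 mm, matching the 24 mm handle, with a 40 N grip set. The arm was at rest, and I saw nothing but the fingers touching the paddle.
- **Other things:** the tray, jar, stamp and plain paddle measured within about 1 mm of where they started.

**Disagreements:** the two cameras differ by about 4–9 mm in position, mostly along x. I averaged them, and checked the fingers against the handle in one view before gripping. The last joint ended at −140°, inside its −146.6° limit but close to it.

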